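Load the instrument cassette into the drying station

ROBOT

A 6-joint arm with a two-finger parallel gripper is mounted at the origin on the work surface. World frame = base frame: x ahead of the robot, y to its left, z up, the work surface at z = 0. Lengths are in m, angles in rad, forces in N, time in s.
With the tool pointing down it reaches from about 0.3 to 0.775 m from the base axis. Payload 14.6 kg.
Tool frame: the origin (TCP) lies at the very end of the fingers, on their centre line; the grasp point (between the pads) lies 19 mm behind it; z points along the fingers, y is the line along which they close (so a half turn about z gives the same grasp; the last joint's range is limited). The gripper opens to 94 mm and grips with 3 to 60 N. Pads are 16 mm wide; open, the fingers measure 119 mm over their backs; the gripper's body (75 mm by 177 mm) begins 78 mm behind the grasp point.
Start: joints at [-0.067, 0.3, 1.521, -0, 1.321, -0.067], TCP at [0.55, -0, 0.205] pointing down, gripper open.
Joint ranges: [-3.03, 3.03], [-0.79, 2.21], [0.23, 2.52], [-1.04, 4.18], [0, 3.07], [-2.55, 2.55]. Speed limits (rad/s): [2.22, 2.22, 2.57, 3.14, 3.14, 3.14].

INTERFACE

Orientations are given as [roll, pitch, yaw] about the fixed x, y, z axes, in that order (R = Rz(yaw) Ry(pitch) Rx(roll)).
In Python, from station import ctrl gives the robot as it stands.
- The arm moves only by the tool carry_out, never from a script. Its argument "motion" is text: rows parted by semicolons, each of 7 numbers parted by spaces: the shift along the world's x, y, z in m, then the turn, a rotation vector about the world's x, y, z in degrees, then the closure in counts, from 0 (fully open) to 255 (shut). In form: dx dy dz wx wy wz hand; .... A call has 1 to 20 rows; each row shifts and turns the commanded pose from where the row before left it; what a row does not reach is not made up. A row lasts 1/12 s, in which the tool goes at most 41.7 mm and 7.16 degrees, less where a joint would pass 70% of its speed; a pose out of reach is approached as far as the arm can. A call is refused whole if a number of a shift passes 0.0417 or a number of a turn 7.16, either way. A call with a gripper value outside its range is refused whole. The fingers move at their own pace and stop on an object; "grip_force" is the grip in N (left out, the last holds). Time passes only in rows, so rows that do not move let the fingers close. It gives the time, the measured TCP pose, the force, the opening and the grip force at its end, in the units of the state.
- ctrl.get_obs(): the state, without advancing time (a new reading comes with each control period).
- ctrl.camera(name): name is "scene" or "side" or "wrist"; returns a dict with "pixels" (480x640x3 uint8, red, green, blue), "range_z" (480x640 float32, m along the optical axis (not along the pixel's ray), 0 where there is no reading), "K" (3x3 intrinsics, pixels), "position" and "attitude" of the camera in the world. Camera axes: x right, y up, looking along -z (the intrinsics and any distortion apply to the point x, -y, -z); pixel columns grow to the right and rows downward; lengths in m; the calibration is good to about 2 mm. A picture is of the moment at which its call begins.
- ctrl.hand_in(): hands the job in; it is judged then, once.
The state is a dict: "time_s": time; "qpos": joint angles; "joint_vel": joint speeds; "tau": joint torques, N m; "ee_pos": TCP position; "eef_rot": TCP orientation; "force": force on the tool from outside, world axes, zero at the start; "moment": the same for the moment, N m; "grip_width": finger opening in m; "grip_force": force on a finger pad.
Only numpy, scipy, OpenCV 4.12 (cv2) and the standard library are available. Lean on these libraries where they do the work, as an engineer would, in place of code of your own. Each camera call takes 0.05 s, during which the arm holds its last target. There are 200 camera calls.

TASK

Push the steel instrument cassette up the ramp of the drying station and over the blue lip so that it drops flat into the bay, then on until it meets the red rubber bumper of the yellow stop, and press it there steadily for about a second so that the bumper feels roughly 9 newtons. Be gentle: the bumper is a sensor that must never feel more than 13, the robot must not touch the stop itself, and the cassette must never be shoved with more than 30. Then let go and back away, leaving the cassette flat in the bay at the bumper and the jar, beaker and small tray where they stand.

Things in the scene. Friction and masses are not known exactly. Their poses are not given: they have to be found in the camera images.
- cassette: Closed steel cassette, loose, 0.22-0.45 kg: 130 mm long (x), 104 wide (y), 40 high; dark slots in the lid. Too wide to grasp: push its flat rear face (-x end), 10 to 40 mm above its underside. Slides on two black runners with upturned ends. Origin: centre of underside; x points to its front, which starts facing the ramp, within 0.15 rad of the dock's x, middle within 10 mm of its centre line.
- dock: White drying station, fixed. Origin: on the bench, middle of the ramp's foot; x = loading direction, z up. Aluminium ramp from x 0 to x 130 mm, rising to 14 mm (6 degrees). 112 mm wide between side rails that stand 14 mm above ramp and bay floor. Two flared wings, 20 mm high, from x -52 to 0 mm (150 mm apart at the outer ends) funnel the cassette in. Console, 65 mm high, from x 335 mm.
- lip (a point): Middle of the crest of the round blue lip across the top of the ramp: 138 mm along the dock's x, 17.5 mm above the bench, 3.5 mm above the ramp's top end, 5 mm above the bay floor. As the cassette's middle passes it, the cassette tips forward and its rear rises about 10 mm; a finger pressed hard on the rear holds it down by friction and jams it: ease off there, then push on from higher.
- bay (a point): Point on the bay floor (dark mat), 200 mm along the dock's x on its centre line, 12.5 mm above the bench. The flat floor runs from 150 mm to the console. Sliding the cassette on it takes 1 to 4 N, depending on its load and the friction of the day; only what you push beyond that reaches the bumper.
- stop: Stop fixed in the bay: yellow bracket 90 mm wide, 14 thick, 19 to 53 mm above the bench, face 306 to 318 mm along the dock's x. Origin: at bench height below the middle of that face; axes as the dock's. From the face a red rubber bumper (60 x 24 mm, centre 37 mm up) sticks out 4 to 24 mm towards the cassette: how far is set by screw, differs and is not reported. It is rigid: feel for it slowly.
- jar: Bystander: amber jar with white lid, 60 mm across, 85 mm high, beside the dock. Origin: centre of its foot.
- beaker: Bystander: clear beaker, 64 mm across, 80 mm high, beside the dock. Origin: centre of its foot.
- tray: Bystander: small white tray with blue rim, 130 x 100 x 22 mm, beside the dock. Origin: centre of its underside.
There are look-alikes about, which are no part of the job. There is more than one size of the cassette; the one meant has the size given above.

How it is judged:
On the way, in this order (a step that is already met when the one before it is completed fails the run):
1. the cassette is pushed up the ramp (tilted on the slope, its middle between the ramp's foot and the lip) (angle between cassette's own z axis and vertical above 0.06 rad and x of cassette in the frame of dock between 0.02 and 0.14 m and z of cassette in the frame of dock below 0.03 m), for 0.1 s.
2. lying flat in the bay behind the lip, the cassette is pressed against the stop's bumper with 5 to 13 N for half a second (contact force between cassette and stop between 5 and 13 N and z of cassette in the frame of dock below 0.0155 m and angle between cassette's own z axis and vertical below 0.035 rad), for 0.5 s.
At the end, for the whole second after the job is handed in: The cassette rests in the bay, flat (within 0.035 rad) on the bay floor (height within 3 mm), square to the dock (within 0.08 rad), its front face 2 to 27 mm from the face of the stop's yellow bracket (the bumper sticks out 4 to 24 mm from it), still and released (x of cassette in the frame of stop between -0.092 and -0.067 m and z of cassette in the frame of dock between 0.0095 and 0.0155 m and angle between cassette's own z axis and vertical below 0.035 rad and angle between the x axis of cassette and the x axis of dock, either way round below 0.08 rad and linear speed of cassette below 0.01 m/s); the robot touches nothing.
It fails at once if the stop (its bumper) feels more than 13 N from the cassette (contact force between cassette and stop above 13 N).
It fails at once if the robot touches the stop (contact force between any of the fingers, the arm and stop above 1 N).
It fails at once if the cassette is shoved with more than 30 N (contact force between the fingers and cassette above 30 N).
It fails at once if the cassette is tipped over or lifted (angle between cassette's own z axis and vertical above 0.5 rad or height (world z) of cassette above 0.07 m).
It fails at once if the jar, beaker or tray is moved by more than 20 mm or tipped (distance of any of jar, beaker, tray from where it was at the start of the episode above 0.02 m or angle between any of jar, beaker's own z axis and vertical above 0.3 rad).
It also fails if it takes over 72 s, if anything falls off the work surface, if the arm or the gripper's body presses on something with over 40 N, if the wrist force passes 120 N, or if a joint passes its speed limit or range.

## Working session

There is one attempt and no reset: what is moved stays moved. The work goes in short steps, Python scripts to look and compute and a tool call to move; the robot and the scene stay as the last step left them, time stands still between calls to the robot, and variables do not carry over. Pictures are saved under pics/ and viewed, at most 10 in all, crops included, and the job is handed in when it is done.

Besides the shell and the picture viewer there is one more tool, called after ">>>" by a JSON object that holds its "op" and its "data", one argument or row to a line. carry_out: Moves the arm, as the interface text tells. Its arguments: {"type":"object","properties":{"motion":{"type":"string"},"grip_force":{"type":"number"}},"required":["motion"]}

```bash
mkdir -p pics; ls; cat > h.py <<'E'
from station import ctrl
import numpy as np, cv2
from scipy.spatial.transform import Rotation as R
def cam(n,save=None):
    c=ctrl.camera(n)
    if save: cv2.imwrite('pics/'+save,cv2.cvtColor(c['pixels'],cv2.COLOR_RGB2BGR))
    return c
def att(c):
    a=np.array(c['attitude'])
    return a if a.shape==(3,3) else (R.from_euler('xyz',a).as_matrix() if a.size==3 else R.from_quat(a).as_matrix())
def cloud(c):
    v,u=np.mgrid[0:480,0:640]; K=c['K']; z=c['range_z']
    p=np.stack([(u-K[0,2])/K[0,0]*z,-(v-K[1,2])/K[1,1]*z,-z],-1)
    P=p@att(c).T+np.array(c['position']); P[z==0]=np.nan
    return P
E
python3 - <<'E'
from h import *
for n in ('scene','side'):
    c=cam(n,n+'0.png'); P=cloud(c); print(n,{k:v for k,v in c.items() if k not in('pixels','range_z')}, np.nanmedian(P[...,2]))
print(ctrl.get_obs())
E
```

```text
pics
scene {'K': array([[548.56208217,   0.        , 319.24787865],
       [  0.        , 548.56208217, 238.04977608],
       [  0.        ,   0.        ,   1.        ]]), 'position': array([ 1.44373658, -0.52667337,  0.82477144]), 'attitude': array([ 0.92117876, -0.00344634,  1.13768259])} 0.0010741715421003217
side {'K': array([[582.13915247,   0.        , 319.98794824],
       [  0.        , 582.13915247, 231.50190462],
       [  0.        ,   0.        ,   1.        ]]), 'position': array([ 0.45815467, -1.3457832 ,  1.07484741]), 'attitude': array([ 0.88785355,  0.02026459, -0.04613076])} -0.0017447136040135147
{'time_s': 0.1, 'qpos': array([-6.65941188e-02,  3.00394600e-01,  1.52152602e+00, -3.67501735e-06,
        1.32069521e+00, -6.65937121e-02]), 'joint_vel': array([ 0.0022692 , -0.00117291, -0.00222422, -0.00147742,  0.00161795,
       -0.00210247]), 'tau': array([ 1.84928511e-03, -5.32644153e+01, -3.53284299e+01,  7.10431044e-02,
        2.34944851e-02, -7.30603051e-05]), 'ee_pos': array([5.49762455e-01, 1.51780050e-05, 2.04951582e-01]), 'eef_rot': array([-3.14057151e+00, -6.45347876e-05,  1.57079680e+00]), 'force': array([-0.63798042,  0.07004863,  0.11606308]), 'moment': array([0.03293343, 0.00973305, 0.00917904]), 'grip_force': 0.0, 'grip_width': 0.09397735636979516}
```

View pics/scene0.png

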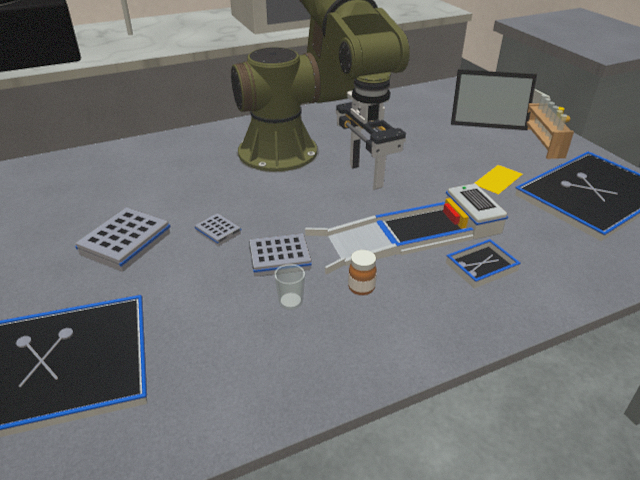

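View pics/side0.png

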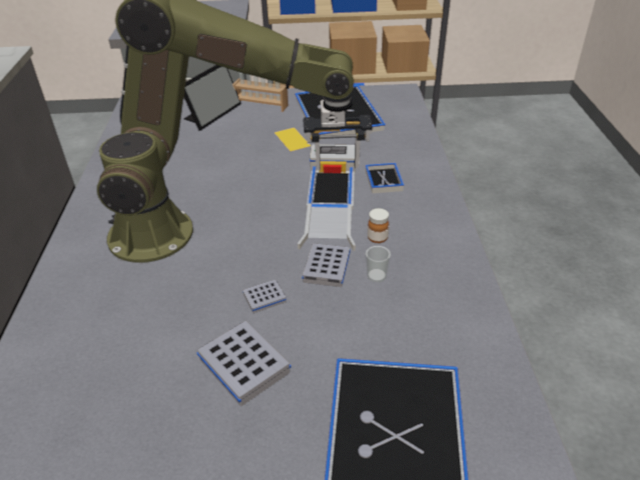

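The scene view (and the side view) shows three cassettes: large at scene (123,236), small at (218,227) and a medium one at (280,252) in front of the ramp. The dock runs from (330,240) to the console at (478,205). The jar is at (362,272), the beaker at (290,285) and the small tray at (483,260). The medium one is the likely target, so I'll measure sizes from the depth.

```bash
cat > m.py <<'E'
from h import *
def rect(P,m):
    q=P[m][:,:2].astype(np.float32); r=cv2.minAreaRect(q*1000); return [np.round(x,1) for x in r], np.round(np.median(P[m],0),4), m.sum()
def comps(P,m,mn=150):
    n,l,s,_=cv2.connectedComponentsWithStats(m.astype(np.uint8))
    return [(l==i) for i in range(1,n) if s[i,4]>mn]
if __name__=='__main__':
  for n in ('scene','side'):
    c=cam(n); P=cloud(c); hsv=cv2.cvtColor(c['pixels'],cv2.COLOR_RGB2HSV); H,S,V=cv2.split(hsv)
    work=(P[...,0]>.25)&(P[...,0]<1.1)&(np.abs(P[...,1])<1.0)
    print(n); 
    for m in comps(P,work&(P[...,2]>.033)&(P[...,2]<.047)): 
        v,u=np.argwhere(m).mean(0); print(' lid',(int(u),int(v)),rect(P,m))
    near=work
    for nm,m in dict(red=(S>150)&((H<5)|(H>175)),yel=(S>150)&(H>18)&(H<32),blue=(S>150)&(H>100)&(H<125),tall=(P[...,2]>.06)&(P[...,2]<.10)).items():
        for k in comps(P,m&near,60):
            v,u=np.argwhere(k).mean(0); print(' ',nm,(int(u),int(v)),rect(P,k))
    np.save(n+'.npy',P)
  c=cam('scene'); cv2.imwrite('pics/crop.png',cv2.cvtColor(cv2.resize(c['pixels'][180:320,190:530],None,fx=2.35,fy=2.35,interpolation=cv2.INTER_CUBIC),cv2.COLOR_RGB2BGR))
E
python3 m.py
```

```text
scene
 lid (547, 138) ([array([327.4, 773.3]), array([ 60.8, 160.2]), np.float64(80.4)], array([0.3305, 0.7757, 0.0374]), np.int64(286))
 lid (473, 221) ([array([597.9, 285. ]), array([153.6,  59. ]), np.float64(43.8)], array([0.6152, 0.2755, 0.0396]), np.int64(291))
 lid (126, 249) ([array([ 358. , -509.9]), array([217.1, 109. ]), np.float64(88.6)], array([ 0.3605, -0.5126,  0.0402]), np.int64(482))
 lid (278, 251) ([array([ 508.8, -193.9]), array([131.6, 110.2]), np.float64(76.5)], array([ 0.5152, -0.1964,  0.0404]), np.int64(1704))
  red (451, 213) ([array([552.3, 254.3]), array([17.3, 64.8]), np.float64(84.1)], array([0.5544, 0.2511, 0.044 ]), np.int64(181))
  yel (497, 179) ([array([417.9, 521. ]), array([ 82.5, 157. ]), np.float64(23.8)], array([0.4195, 0.5189, 0.0022]), np.int64(730))
  yel (458, 212) ([array([543.2, 272.8]), array([ 23.1, 114. ]), np.float64(83.1)], array([0.5777, 0.2656, 0.0521]), np.int64(214))
  blue (577, 194) ([array([582.2, 716.1]), array([294.8, 396.4]), np.float64(11.9)], array([0.5804, 0.5634, 0.0274]), np.int64(610))
  blue (409, 209) ([array([464.2
[... 1951 characters left out ...]
633, 0.0485]), np.int64(84))
  blue (395, 404) ([array([ 623.6, -670.3]), array([286.8, 265.2]), np.float64(81.4)], array([ 0.6395, -0.619 ,  0.0268]), np.int64(713))
  tall (266, 87) ([array([323.7, 782.6]), array([ 74.7, 156.6]), np.float64(69.1)], array([0.3288, 0.7742, 0.0835]), np.int64(379))
  tall (336, 151) ([array([566.4, 317.2]), array([ 94.2, 114.9]), np.float64(84.9)], array([0.5683, 0.3137, 0.0645]), np.int64(427))
  tall (377, 217) ([array([659.9, -64.5]), array([52. , 56.8]), np.float64(1.9)], array([ 0.6583, -0.0724,  0.0817]), np.int64(289))
  tall (377, 255) ([array([ 637.7, -221.1]), array([67.4, 62.4]), np.float64(84.9)], array([ 0.6376, -0.218 ,  0.072 ]), np.int64(306))
```

View pics/crop.png

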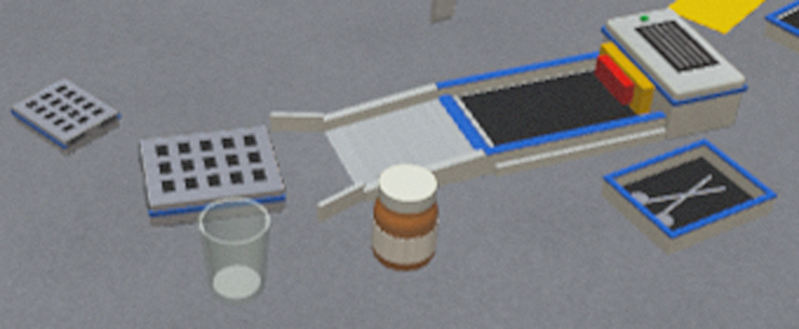

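The crop confirms it. The medium cassette at scene (278,251) measures about 132x108x40 mm and sits in front of the ramp, while the large one at (123,236) and the small one at (218,227) don't fit the description. Next I'll fix the dock frame.

```bash
cat > d.py <<'E'
from h import *; from m import comps
best=None
for n in ('scene','side'):
    c=cam(n); K=c['K']; hsv=cv2.cvtColor(c['pixels'],cv2.COLOR_RGB2HSV); H,S,V=cv2.split(hsv); P=cloud(c)
    A=att(c); o=np.array(c['position'])
    v,u=np.mgrid[0:480,0:640]
    d=np.stack([(u-K[0,2])/K[0,0],-(v-K[1,2])/K[1,1],-np.ones_like(u)],-1)@A.T
    ray=lambda z: o+d*((z-o[2])/d[...,2])[...,None]
    reg=(np.abs(P[...,0]-.53)<.12)&(P[...,1]>-.12)&(P[...,1]<.4)
    # dark mat on bay floor
    mat=(V<60)&reg&(P[...,2]<.03)
    for k in comps(P,mat,300):
        print(n,'mat',cv2.minAreaRect((ray(.0125)[k][:,:2]*1000).astype(np.float32)))
    # side rails tops: z slice
    yaw=np.radians(84.2); 
    for yawd in (82,83,84,85,86):
        t=np.radians(yawd); X=np.array([np.cos(t),np.sin(t)]); Y=np.array([-X[1],X[0]])
        q=P[...,:2][reg&(P[...,2]>.012)&(P[...,2]<.1)]-[.54,.14]; h=np.histogram(q@Y,np.arange(-.1,.1,.002))[0]; print(yawd,(h**2).sum())
    t=np.radians(84.2); X=np.array([np.cos(t),np.sin(t)]); Y=np.array([-X[1],X[0]])
    q=P-[.506,-.195,0]; s=q[...,:2]@X; w=q[...,:2]@Y
    for a in np.arange(.04,.58,.02):
        k=reg&(s>a)&(s<a+.02)&(abs(w)<.1)&(P[...,2]>.008); kk=reg&(s>a)&(s<a+.02)&(abs(w)<.03)
        if k.sum()>8: print('%.2f z %.4f  w %.3f %.3f'%(a+.01,np.nanmedian(P[kk][:,2]),*np.percentile(w[k],[3,97])))
E
python3 d.py
```

```text
scene mat ((532.1263427734375, 185.06137084960938), (162.79261779785156, 86.35142517089844), 83.86166381835938)
82 629804
83 605310
84 589460
85 534240
86 489376
0.09 z 0.0003  w -0.078 0.082
0.11 z 0.0005  w -0.075 0.079
0.13 z 0.4572  w -0.063 0.094
0.15 z 0.4989  w -0.065 0.092
0.17 z 0.3399  w -0.088 0.066
0.19 z 0.2420  w -0.085 0.059
0.21 z 0.0091  w -0.086 0.059
0.23 z 0.4023  w -0.087 0.069
0.25 z 0.0134  w -0.064 0.064
0.27 z 0.0138  w -0.065 0.062
0.29 z 0.0137  w -0.068 0.064
0.31 z 0.0130  w -0.068 0.062
0.33 z 0.0125  w -0.068 0.063
0.35 z 0.0125  w -0.069 0.063
0.37 z 0.0128  w -0.070 0.063
0.39 z 0.0123  w -0.068 0.062
0.41 z 0.0125  w -0.070 0.061
0.43 z 0.0125  w -0.069 0.063
0.45 z 0.0318  w -0.067 0.059
0.47 z 0.0527  w -0.072 0.065
0.49 z 0.0641  w -0.076 0.066
0.51 z 0.0666  w -0.077 0.063
0.53 z 0.0664  w -0.077 0.063
0.55 z 0.0642  w -0.077 0.064
0.57 z -0.7500  w -0.077 0.055
side mat ((541.9234619140625, 181.68727111816406), (153.5896453857422, 98.83855438232422), 83.8536148071289)
82 77742
83 82560
84 84882
85 86792
86 88262
0.09 z nan  w -0.074 0.086
0.11 z 0.0002  w -0.068 0.081
0.13 z 0.4700  w -0.051 0.093
0.15 z 0.4821  w -0.056 0.097
0.17 z 0.3530  w -0.092 0.085
0.19 z 0.2811  w -0.088 0.089
0.21 z 0.0102  w -0.093 0.070
0.23 z 0.5016  w -0.088 0.062
0.25 z 0.4905  w -0.057 0.064
0.27 z 0.0131  w -0.057 0.065
0.29 z 0.0147  w -0.063 0.069
0.31 z 0.0121  w -0.063 0.068
0.33 z 0.0120  w -0.062 0.068
0.35 z 0.0117  w -0.062 0.070
0.37 z 0.0116  w -0.062 0.068
0.39 z 0.0114  w -0.061 0.068
0.41 z 0.0119  w -0.061 0.064
0.43 z 0.0111  w -0.061 0.068
0.45 z 0.0325  w -0.057 0.060
0.47 z 0.0520  w -0.067 0.074
0.49 z 0.0624  w -0.063 0.075
0.51 z 0.0651  w -0.063 0.073
0.53 z 0.0661  w -0.062 0.072
0.55 z 0.0632  w -0.064 0.072
  return np.nanmean(a, axis, out=out, keepdims=keepdims)
```

>>> {"op": "carry_out", "data": {
  "motion": "-0.0055 -0.0295 0 0 0 -0.61 120; -0.0055 -0.0295 0 0 0 -0.61 120; -0.0055 -0.0295 0 0 0 -0.61 120; -0.0055 -0.0295 0 0 0 -0.61 120; -0.0055 -0.0295 0 0 0 -0.61 120; -0.0055 -0.0295 0 0 0 -0.61 120; -0.0055 -0.0295 0 0 0 -0.61 120; -0.0055 -0.0295 0 0 0 -0.61 120; -0.0055 -0.0295 0 0 0 -0.61 120; -0.0055 -0.0295 0 0 0 -0.61 120; 0 0 0 0 0 0 120; 0 0 0 0 0 0 120; 0 0 0 0 0 0 120"
}}

```text
time_s: 1.43
ee_pos: [0.495, -0.2946, 0.2053]
eef_rot: [-3.141, -0.0, 1.464]
force: [0.4, -0.9, 0.7]
grip_width: 0.0494
grip_force: 0.0
```

```bash
python3 - <<'E'
from h import *
P=np.load('scene.npy'); print('small',P[227,218],P[233,238],P[222,200])
# now unobstructed: re-measure wings/ramp and cassette
c=cam('scene','s1.png'); P=cloud(c); V=c['pixels'].max(2)
t=np.radians(83.9); X=np.array([np.cos(t),np.sin(t)]); Y=np.array([-X[1],X[0]])
q=P-[.506,-.195,0]; s=q[...,:2]@X; w=q[...,:2]@Y
for a in np.arange(.06,.48,.02):
    k=(s>a)&(s<a+.02)&(abs(w)<.1)&(P[...,2]>.014)&(P[...,2]<.06)
    kk=(s>a)&(s<a+.02)&(abs(w)<.03)
    L=w[k&(w>0)];Rr=w[k&(w<0)]
    print('%.2f z %.4f'%(a+.01,np.nanmedian(P[kk][:,2])),np.round([np.median(Rr) if len(Rr) else 0,np.median(L) if len(L) else 0],4))
o=ctrl.get_obs(); print(o['ee_pos'],o['eef_rot'],o['grip_width'],o['force'],o['time_s'])
E
```

```text
small [ 0.35126825 -0.29260935  0.03018015] [ 0.37621393 -0.25072808  0.01573508] [ 0.27034622 -0.31986832  0.0007677 ]
0.07 z 0.0386 [-0.0194  0.0241]
0.09 z 0.0010 [-0.0738  0.0782]
0.11 z 0.0002 [-0.0686  0.0744]
0.13 z 0.0005 [-0.0613  0.0657]
0.15 z 0.0013 [-0.0581  0.0622]
0.17 z 0.0034 [0.     0.0638]
0.19 z 0.0053 [0.     0.0617]
0.21 z 0.0072 [-0.0591  0.0622]
0.23 z 0.0093 [-0.0608  0.0604]
0.25 z 0.0116 [-0.0582  0.06  ]
0.27 z 0.0136 [-0.041   0.0483]
0.29 z 0.0135 [-0.0582  0.0536]
0.31 z 0.0130 [-0.0587  0.0587]
0.33 z 0.0129 [-0.0579  0.0576]
0.35 z 0.0127 [-0.0573  0.0574]
0.37 z 0.0127 [-0.0589  0.0525]
0.39 z 0.0124 [-0.0596  0.0587]
0.41 z 0.0124 [-0.0586  0.0565]
0.43 z 0.0126 [-0.0573  0.0568]
0.45 z 0.0315 [-0.0266  0.0242]
0.47 z 0.0524 [-0.0424  0.0355]
[ 0.49518236 -0.29422362  0.20544549] [-3.14152662e+00 -1.91779289e-04  1.46510676e+00] 0.04987299684062288 [ 0.27133815  0.38030114 -0.04474575] 1.4833
```

>>> {"op": "carry_out", "data": {
  "motion": "0 0 -0.036 0 0 0 120; 0 0 -0.036 0 0 0 120; 0 0 -0.036 0 0 0 120; 0 0 -0.036 0 0 0 120; 0 0 -0.036 0 0 0 120; 0 0 -0.003 0 0 0 120; 0 0 0 0 0 0 120; 0.0005 0.005 0 0 0 0 120; 0.0005 0.005 0 0 0 0 120; 0.0005 0.005 0 0 0 0 120; 0.0005 0.005 0 0 0 0 120; 0.0005 0.005 0 0 0 0 120; 0.0005 0.005 0 0 0 0 120; 0 0 0 0 0 0 120"
}}

```text
time_s: 2.65
ee_pos: [0.4984, -0.2643, 0.023]
eef_rot: [3.141, 0.0, 1.465]
force: [-0.3, 0.3, 0.2]
grip_width: 0.0496
grip_force: 0.0
```

```bash
cat > look.py <<'E'
from h import *; import sys
from m import rect,comps
c=cam('scene',sys.argv[1] if len(sys.argv)>1 else None); P=cloud(c)
o0=np.array([.5205,-.054]); t=np.radians(84.1); X=np.array([np.cos(t),np.sin(t)]); Y=np.array([-X[1],X[0]])
for n in ('scene','side'):
    if n=='side': c=cam(n); P=cloud(c)
    D=np.stack([(P[...,:2]-o0)@X,(P[...,:2]-o0)@Y,P[...,2]],-1)
    S=cv2.cvtColor(c['pixels'],cv2.COLOR_RGB2HSV)[...,1]
    m=(abs(D[...,1])<.07)&(D[...,0]>-.25)&(D[...,0]<.285)&(D[...,2]>.0325)&(D[...,2]<.075)&(S<90)
    k=max(comps(D,m,200),key=np.sum)
    q=D[k]; A=np.c_[q[:,:2]-q[:,:2].mean(0),np.ones(len(q))]; g=np.linalg.lstsq(A,q[:,2],rcond=None)[0]
    g2=q[abs(A@g-q[:,2])<.005]; A=np.c_[g2[:,:2]-g2[:,:2].mean(0),np.ones(len(g2))]; g=np.linalg.lstsq(A,g2[:,2],rcond=None)[0]
    r=cv2.minAreaRect((g2[:,:2]*1000).astype(np.float32))
    print(n,'rect',np.round(r[0],1),np.round(r[1],1),round(r[2],1),'xrange',np.round(np.percentile(g2[:,0],[1,99]),3),'slope',np.round(g[:2],3),'ztop',round(g[2],4))
o=ctrl.get_obs(); e=o['ee_pos']; print('tcp',np.round(e,4),'dock',np.round([(e[:2]-o0)@X,(e[:2]-o0)@Y],4),'F along',round(float(o['force'][:2]@X),2),np.round(o['force'],2),'t',o['time_s'])
E
python3 look.py
```

```text
scene rect [-142.9   -0.6] [108.2 149.7] 84.3 xrange [-0.212 -0.069] slope [-0.012  0.   ] ztop 0.0406
side rect [-179.4    5.1] [106.6  90.1] 89.4 xrange [-0.223 -0.138] slope [-0.119 -0.005] ztop 0.0398
tcp [ 0.4979 -0.2646  0.0224] dock [-0.2118  0.0008] F along 0.41 [-0.3   0.44 -1.07] t 2.75
```

>>> {"op": "carry_out", "data": {
  "motion": "0.0005 0.005 0 0 0 0 120; 0.0005 0.005 0 0 0 0 120; 0.0005 0.005 0 0 0 0 120; 0.0005 0.005 0 0 0 0 120; 0.0005 0.005 0 0 0 0 120; 0.0005 0.005 0 0 0 0 120; 0.0005 0.005 0 0 0 0 120; 0.0005 0.005 0 0 0 0 120; 0.0005 0.005 0 0 0 0 120; 0.0005 0.005 0 0 0 0 120; 0.0005 0.005 0 0 0 0 120; 0.0005 0.005 0 0 0 0 120; 0 0 0 0 0 0 120"
}}

```text
time_s: 3.83
ee_pos: [0.5041, -0.204, 0.0224]
eef_rot: [-3.141, -0.0, 1.465]
force: [-0.6, 0.1, -0.2]
grip_width: 0.0499
grip_force: 0.0
```

```bash
python3 look.py s2.png
```

```text
scene rect [-85.3   5.3] [108.8 149.9] 89.2 xrange [-0.156 -0.013] slope [-0.02   0.007] ztop 0.0406
side rect [-118.2    8.5] [ 93.1 105.1] 0.2 xrange [-0.162 -0.073] slope [-0.097 -0.005] ztop 0.0397
tcp [ 0.504  -0.2046  0.0224] dock [-0.1515  0.0009] F along -0.46 [-0.4  -0.42  0.89] t 3.9333
```

View pics/s2.png

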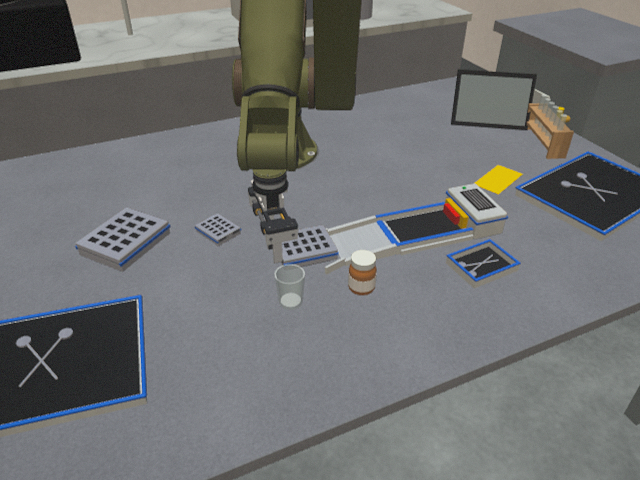

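The cassette is now square in the wings, with its front at the ramp's foot near (330,240) and the fingers behind it at (290,250). I'll keep pushing up the ramp.

>>> {"op": "carry_out", "data": {
  "motion": "0.0005 0.005 0 0 0 0 120; 0.0005 0.005 0 0 0 0 120; 0.0005 0.005 0 0 0 0 120; 0.0005 0.005 0 0 0 0 120; 0.0005 0.005 0 0 0 0 120; 0.0005 0.005 0 0 0 0 120; 0.0005 0.005 0 0 0 0 120; 0.0005 0.005 0 0 0 0 120"
}}

```text
time_s: 4.6
ee_pos: [0.5079, -0.1644, 0.0223]
eef_rot: [-3.141, -0.0, 1.464]
force: [-0.6, -2.2, -0.8]
grip_width: 0.0495
grip_force: 1.2
```

>>> {"op": "carry_out", "data": {
  "motion": "0.0005 0.005 0 0 0 0 120; 0.0005 0.005 0 0 0 0 120; 0.0005 0.005 0 0 0 0 120; 0.0005 0.005 0 0 0 0 120; 0.0005 0.005 0 0 0 0 120; 0.0005 0.005 0 0 0 0 120; 0.0005 0.005 0 0 0 0 120; 0.0005 0.005 0 0 0 0 120"
}}

```text
time_s: 5.27
ee_pos: [0.512, -0.1245, 0.0225]
eef_rot: [-3.142, 0.0, 1.464]
force: [-0.7, -2.0, -1.7]
grip_width: 0.0493
grip_force: 1.2
```

```bash
python3 look.py
```

```text
scene rect [-6.3  5.5] [150.4 109.8] 0.4 xrange [-0.076  0.066] slope [0.028 0.007] ztop 0.0442
side rect [-34.5   9.3] [100.9 103.8] 0.8 xrange [-0.081  0.014] slope [-0.054 -0.014] ztop 0.0406
tcp [ 0.5121 -0.1241  0.0225] dock [-0.0706  0.0012] F along -0.16 [ 0.11 -0.17  0.32] t 5.3667
```

>>> {"op": "carry_out", "data": {
  "motion": "0.0005 0.005 0 0 0 0 120; 0.0005 0.005 0 0 0 0 120; 0.0005 0.005 0 0 0 0 120; 0.0005 0.005 0 0 0 0 120; 0.0005 0.005 0 0 0 0 120; 0.0005 0.005 0 0 0 0 120; 0.0005 0.005 0 0 0 0 120; 0.0005 0.005 0 0 0 0 120; 0.0005 0.005 0 0 0 0 120; 0.0005 0.005 0 0 0 0 120"
}}

```text
time_s: 6.2
ee_pos: [0.5171, -0.0745, 0.0225]
eef_rot: [3.142, 0.0, 1.464]
force: [-0.1, -3.3, 0.3]
grip_width: 0.0498
grip_force: 1.9
```

>>> {"op": "carry_out", "data": {
  "motion": "0.0004 0.004 0.0004 0 0 0 120; 0.0004 0.004 0.0004 0 0 0 120; 0.0004 0.004 0.0004 0 0 0 120; 0.0004 0.004 0.0004 0 0 0 120; 0.0004 0.004 0.0004 0 0 0 120; 0.0004 0.004 0.0004 0 0 0 120; 0.0004 0.004 0.0004 0 0 0 120; 0.0004 0.004 0.0004 0 0 0 120"
}}

```text
time_s: 6.87
ee_pos: [0.5202, -0.0427, 0.0256]
eef_rot: [3.142, -0.0, 1.464]
force: [0.1, -2.9, -0.2]
grip_width: 0.0498
grip_force: 1.6
```

```bash
python3 look.py
```

```text
scene rect [75.4  5.5] [109.6 148.7] 89.9 xrange [0.003 0.148] slope [0.096 0.022] ztop 0.0526
side rect [49.   9.1] [100.1 104.4] 0.7 xrange [0.002 0.097] slope [0.056 0.004] ztop 0.0455
tcp [ 0.5202 -0.0422  0.0256] dock [0.0117 0.0015] F along -0.29 [ 0.33 -0.32 -0.21] t 6.9667
```

>>> {"op": "carry_out", "data": {
  "motion": "0.0004 0.004 0.0004 0 0 0 120; 0.0004 0.004 0.0004 0 0 0 120; 0.0004 0.004 0.0004 0 0 0 120; 0.0004 0.004 0.0004 0 0 0 120; 0.0004 0.004 0.0004 0 0 0 120; 0.0004 0.004 0.0004 0 0 0 120"
}}

```text
time_s: 7.47
ee_pos: [0.5227, -0.0186, 0.0282]
eef_rot: [3.141, 0.0, 1.464]
force: [1.6, -4.5, 0.1]
grip_width: 0.0499
grip_force: 2.3
```

>>> {"op": "carry_out", "data": {
  "motion": "0.0003 0.003 0.0004 0 0 0 120; 0.0003 0.003 0.0004 0 0 0 120; 0.0003 0.003 0.0004 0 0 0 120; 0.0003 0.003 0.0004 0 0 0 120; 0.0003 0.003 0.0004 0 0 0 120"
}}

```text
time_s: 7.88
ee_pos: [0.5243, -0.0039, 0.0303]
eef_rot: [3.141, 0.0, 1.464]
force: [0.7, -6.2, 1.4]
grip_width: 0.0496
grip_force: 2.9
```

```bash
python3 look.py
```

```text
scene rect [114.2   4.3] [150.6 107.9] 2.2 xrange [0.042 0.186] slope [0.113 0.028] ztop 0.0573
side rect [88.7  8.8] [104.6 108. ] 88.2 xrange [0.039 0.138] slope [0.091 0.001] ztop 0.0497
tcp [ 0.5241 -0.0034  0.0301] dock [0.0507 0.0016] F along -0.74 [-0.22 -0.72 -0.19] t 7.9833
```

>>> {"op": "carry_out", "data": {
  "motion": "0.0002 0.002 0.0005 0 0 0 120; 0.0002 0.002 0.0005 0 0 0 120; 0.0002 0.002 0.0005 0 0 0 120; 0.0002 0.002 0.0005 0 0 0 120; 0.0002 0.002 0.0005 0 0 0 120; 0.0002 0.002 0.0005 0 0 0 120"
}}

```text
time_s: 8.48
ee_pos: [0.5254, 0.0078, 0.0332]
eef_rot: [3.141, 0.0, 1.464]
force: [0.2, -5.6, 1.5]
grip_width: 0.0498
grip_force: 2.9
```

>>> {"op": "carry_out", "data": {
  "motion": "0.0002 0.0015 0.001 0 0 0 120; 0.0002 0.0015 0.001 0 0 0 120; 0.0002 0.0015 0.001 0 0 0 120; 0.0002 0.0015 0.001 0 0 0 120; 0 0 0.001 0 0 0 120"
}}

```text
time_s: 8.9
ee_pos: [0.526, 0.0143, 0.0382]
eef_rot: [-3.141, -0.0, 1.464]
force: [-0.1, -0.4, 0.4]
grip_width: 0.0498
grip_force: 0.0
```

```bash
python3 look.py
```

```text
scene rect [134.3   1. ] [153.7 103.7] 2.8 xrange [0.06  0.208] slope [0.01  0.052] ztop 0.0573
side rect [114.2   8.1] [104.1 122.8] 88.5 xrange [0.057 0.171] slope [ 0.029 -0.003] ztop 0.055
tcp [0.526  0.0143 0.0381] dock [0.0685 0.0016] F along 0.19 [-0.17  0.21 -0.47] t 9.0
```

```bash
python3 - <<'E'
from h import *
a=cam('scene')['pixels'][180:280,300:520]; b=cam('side')['pixels'][130:270,260:420]
f=lambda i,k:cv2.resize(i,None,fx=k,fy=k,interpolation=cv2.INTER_CUBIC)
A=f(a,2);B=f(b,2.2); out=np.zeros((max(A.shape[0],B.shape[0]),A.shape[1]+B.shape[1],3),np.uint8); out[:A.shape[0],:A.shape[1]]=A; out[:B.shape[0],A.shape[1]:]=B
cv2.imwrite('pics/c2.png',out[...,::-1])
E
```

```text
(no output)
```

View pics/c2.png

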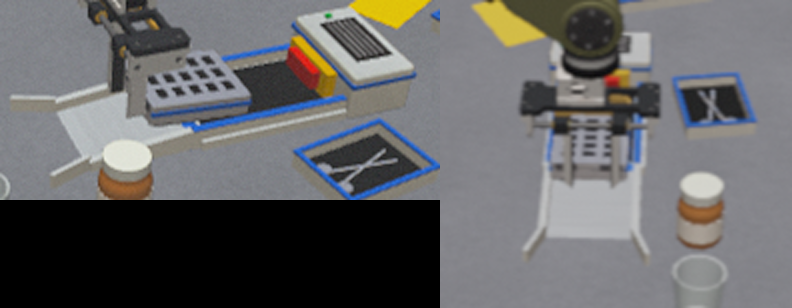

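The crop shows the cassette tipped forward over the lip at (195,85), square between the rails, with the fingers just behind it. I'll push on from slightly higher.

>>> {"op": "carry_out", "data": {
  "motion": "0.0003 0.003 0.001 0 0 0 120; 0.0003 0.003 0.001 0 0 0 120; 0.0003 0.003 0 0 0 0 120; 0.0003 0.003 0 0 0 0 120; 0.0003 0.003 0 0 0 0 120; 0.0003 0.003 0 0 0 0 120"
}}

```text
time_s: 9.6
ee_pos: [0.5278, 0.0323, 0.0399]
eef_rot: [-3.141, 0.0, 1.464]
force: [0.3, -1.6, -0.8]
grip_width: 0.0499
grip_force: 0.9
```

>>> {"op": "carry_out", "data": {
  "motion": "0.0003 0.003 0 0 0 0 120; 0.0003 0.003 0 0 0 0 120; 0.0003 0.003 0 0 0 0 120; 0.0003 0.003 0 0 0 0 120; 0.0003 0.003 0 0 0 0 120; 0.0003 0.003 0 0 0 0 120"
}}

```text
time_s: 10.1
ee_pos: [0.5297, 0.0503, 0.04]
eef_rot: [-3.142, -0.0, 1.464]
force: [-0.6, -2.2, -1.1]
grip_width: 0.0503
grip_force: 0.9
```

```bash
python3 look.py
```

```text
scene rect [169.7   2.3] [152.1 104.7] 0.8 xrange [0.096 0.242] slope [-0.047  0.035] ztop 0.0547
side rect [155.5   7.7] [131.4 103. ] 1.2 xrange [0.093 0.217] slope [-0.003  0.001] ztop 0.0536
tcp [0.5298 0.0506 0.0401] dock [0.105  0.0015] F along 0.07 [ 0.34  0.04 -0.68] t 10.2
```

>>> {"op": "carry_out", "data": {
  "motion": "0.0003 0.003 0 0 0 0 120; 0.0003 0.003 0 0 0 0 120; 0.0003 0.003 0 0 0 0 120; 0.0003 0.003 0 0 0 0 120; 0.0003 0.003 0 0 0 0 120; 0.0003 0.003 0 0 0 0 120; 0.0003 0.003 0 0 0 0 120; 0.0003 0.003 0 0 0 0 120; 0.0003 0.003 0 0 0 0 120"
}}

```text
time_s: 10.95
ee_pos: [0.5325, 0.0773, 0.0401]
eef_rot: [3.142, -0.0, 1.464]
force: [0.5, -2.2, -0.7]
grip_width: 0.05
grip_force: 1.0
```

```bash
python3 look.py
```

```text
scene rect [196.9   2.5] [150.8 105.9] 0.0 xrange [0.123 0.269] slope [-0.042  0.034] ztop 0.0545
side rect [183.2   7.7] [102.6 141.1] 89.0 xrange [0.12  0.248] slope [ 0.005 -0.003] ztop 0.0511
tcp [0.5324 0.0775 0.0401] dock [0.1321 0.0017] F along 0.6 [-0.33  0.64  0.45] t 11.05
```

>>> {"op": "carry_out", "data": {
  "motion": "0.0001 0.0015 0 0 0 0 120; 0.0001 0.0015 0 0 0 0 120; 0.0002 0.0015 0 0 0 0 120; 0.0001 0.0015 0 0 0 0 120; 0.0002 0.0015 0 0 0 0 120; 0 0 0 0 0 0 120"
}}

```text
time_s: 11.55
ee_pos: [0.5332, 0.0848, 0.0401]
eef_rot: [3.141, -0.0, 1.465]
force: [0.5, -0.4, 0.1]
grip_width: 0.05
grip_force: 0.4
```

```bash
cat > gap.py <<'E'
from h import *; import sys
out=[]
o0=np.array([.5205,-.054]); t=np.radians(84.1); X=np.array([np.cos(t),np.sin(t)]); Y=np.array([-X[1],X[0]])
for n in ('scene','side'):
    c=cam(n); P=cloud(c); H,S,V=cv2.split(cv2.cvtColor(c['pixels'],cv2.COLOR_RGB2HSV))
    D=np.stack([(P[...,:2]-o0)@X,(P[...,:2]-o0)@Y,P[...,2]],-1)
    red=(S>140)&((H<6)|(H>174))&(D[...,0]>.2)&(D[...,0]<.36)&(abs(D[...,1])<.06)
    print(n,'red x',np.round(np.percentile(D[red][:,0],[5,25,50,75]),4),'z',np.round(np.percentile(D[red][:,2],[5,50,95]),3),red.sum())
    k=red&(D[...,2]<.044)&(D[...,2]>.028); print('  face x',np.round(np.percentile(D[k][:,0],[10,50,90]),4) if k.sum() else 0,k.sum())
    ca=(S<90)&(D[...,0]>.19)&(D[...,0]<.3)&(abs(D[...,1])<.028)&(D[...,2]>.046)&(D[...,2]<.058)
    print('  lid front x',np.round(np.percentile(D[ca][:,0],[95,98,100]),4))
    if n=='scene': a=c['pixels'][180:250,380:520]
cv2.imwrite('pics/'+sys.argv[1],cv2.resize(a,None,fx=5,fy=5,interpolation=cv2.INTER_CUBIC)[...,::-1])
E
python3 gap.py g1.png; python3 look.py
```

```text
scene red x [0.3036 0.3049 0.3068 0.3098] z [0.029 0.043 0.051] 189
  face x [0.3037 0.3056 0.3106] 92
  lid front x [0.2727 0.276  0.2785]
side red x [0.2986 0.3013 0.3044 0.307 ] z [0.034 0.037 0.043] 17
  face x [0.3003 0.3044 0.3084] 17
  lid front x [0.2522 0.2556 0.2821]
scene rect [203.6   3.4] [151.8 106.8] 1.4 xrange [0.131 0.277] slope [-0.012  0.032] ztop 0.0528
side rect [191.   7.] [103.2 134.1] 89.8 xrange [0.129 0.254] slope [0.001 0.002] ztop 0.0508
tcp [0.5331 0.0847 0.0401] dock [0.1392 0.0017] F along 0.04 [ 1.02 -0.07 -0.2 ] t 11.75
```

View pics/g1.png

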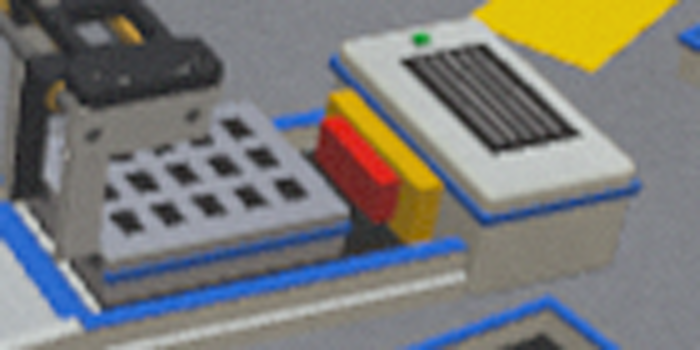

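The crop shows the cassette flat in the bay behind the lip, with its front about 25 mm from the red bumper at (360,170). I'll lower the fingers a little and close most of the gap.

>>> {"op": "carry_out", "data": {
  "motion": "-0.0003 -0.003 0 0 0 0 120; 0 0 -0.003 0 0 0 120; 0 0 -0.003 0 0 0 120; 0 0 0 0 0 0 120; 0 0 0 0 0 0 120"
}}

```text
time_s: 12.17
ee_pos: [0.5326, 0.0815, 0.0337]
eef_rot: [-3.141, 0.0, 1.464]
force: [0.1, -0.6, 0.2]
grip_width: 0.0498
grip_force: 0.0
```

```bash
cat > f.py <<'E'
from h import *; import sys
t=np.radians(84.1); X=np.array([np.cos(t),np.sin(t)]);f=[];g=[]
for i in range(int(sys.argv[1])):
    ctrl.camera('wrist'); o=ctrl.get_obs(); f.append(o['force']); g.append(o['ee_pos'])
f=np.array(f); print('along',np.round(f[:,:2]@X,2),'mean',np.round((f[:,:2]@X).mean(),2),f.mean(0).round(2),'tcp',np.mean(g,0).round(5),'t',o['time_s'],o['grip_force'])
E
python3 f.py 8
```

```text
along [ 0.39  0.53  1.02 -0.51  0.55 -0.01 -0.13  1.04] mean 0.36 [-0.08  0.37 -0.2 ] tcp [0.53282 0.08152 0.03408] t 12.5667 0.0
```

>>> {"op": "carry_out", "data": {
  "motion": "0.0003 0.003 0 0 0 0 120; 0.0002 0.002 0 0 0 0 120; 0.0002 0.002 0 0 0 0 120; 0.0002 0.002 0 0 0 0 120; 0.0002 0.002 0 0 0 0 120; 0.0002 0.002 0 0 0 0 120; 0.0002 0.002 0 0 0 0 120; 0.0002 0.002 0 0 0 0 120; 0.0001 0.001 0 0 0 0 120; 0.0001 0.001 0 0 0 0 120"
}}

```text
time_s: 13.4
ee_pos: [0.5348, 0.1006, 0.0341]
eef_rot: [3.141, 0.0, 1.464]
force: [0.2, -3.5, 1.5]
grip_width: 0.0499
grip_force: 2.0
```

```bash
python3 f.py 5; python3 gap.py g2.png
```

```text
along [-3.97 -1.92 -0.67 -1.09 -0.29] mean -1.59 [ 0.62 -1.66  1.06] tcp [0.53472 0.1007  0.03404] t 13.65 0.1560379145666957
scene red x [0.304  0.3058 0.3088 0.3128] z [0.035 0.048 0.052] 117
  face x [0.3049 0.3085 0.3142] 25
  lid front x [0.2885 0.2915 0.2938]Traceback (most recent call last):
  File "gap.py", line 8, in <module>
    print(n,'red x',np.round(np.percentile(D[red][:,0],[5,25,50,75]),4),'z',np.round(np.percentile(D[red][:,2],[5,50,95]),3),red.sum())
                             ~~~~~~~~~~~~~^^^^^^^^^^^^^^^^^^^^^^^^^^
    return _quantile_unchecked(
        a, q, axis, out, overwrite_input, method, keepdims, weights)
    return _ureduce(a,
                    func=_quantile_ureduce_func,
    ...<5 lines>...
                    overwrite_input=overwrite_input,
                    method=method)
    r = func(a, **kwargs)
    result = _quantile(arr,
                       quantiles=q,
    ...<2 lines>...
                       out=out,
                       weights=wgt)
    slices_having_nans = np.isnan(arr[-1, ...])
                                  ~~~^^^^^^^^^
IndexError: index -1 is out of bounds for axis 0 with size 0
```

>>> {"op": "carry_out", "data": {
  "motion": "0.0001 0.0005 0 0 0 0 120; 0 0.0005 0 0 0 0 120; 0.0001 0.0005 0 0 0 0 120; 0 0.0005 0 0 0 0 120; 0.0001 0.0005 0 0 0 0 120; 0 0.0005 0 0 0 0 120; 0.0001 0.0005 0 0 0 0 120; 0 0.0005 0 0 0 0 120"
}}

```text
time_s: 14.42
ee_pos: [0.535, 0.1046, 0.034]
eef_rot: [-3.141, 0.0, 1.464]
force: [0.2, -3.5, 0.4]
grip_width: 0.0496
grip_force: 1.1
```

```bash
python3 f.py 2
```

```text
along [-0.76 -0.84] mean -0.8 [-0.13 -0.79 -0.45] tcp [0.53506 0.10463 0.03402] t 14.5167 0.6127844844013453
```

>>> {"op": "carry_out", "data": {
  "motion": "0 0.0004 0 0 0 0 120; 0.0001 0.0004 0 0 0 0 120; 0 0.0004 0 0 0 0 120; 0 0.0004 0 0 0 0 120; 0.0001 0.0004 0 0 0 0 120"
}}

```text
time_s: 14.93
ee_pos: [0.5353, 0.1065, 0.034]
eef_rot: [-3.142, 0.0, 1.464]
force: [0.2, -2.6, -0.8]
grip_width: 0.0499
grip_force: 1.0
```

```bash
python3 f.py 2
```

```text
along [-2.56 -1.5 ] mean -2.03 [-0.53 -1.99 -1.16] tcp [0.53527 0.1066  0.03403] t 15.0333 0.6781824119389057
```

>>> {"op": "carry_out", "data": {
  "motion": "0 0.0003 0 0 0 0 120; 0.0001 0.0003 0 0 0 0 120; 0 0.0003 0 0 0 0 120; 0 0.0003 0 0 0 0 120"
}}

```text
time_s: 15.37
ee_pos: [0.5354, 0.1077, 0.034]
eef_rot: [3.142, 0.0, 1.464]
force: [0.7, -2.2, -0.9]
grip_width: 0.0499
grip_force: 1.0
```

>>> {"op": "carry_out", "data": {
  "motion": "0 0.0002 0 0 0 0 120; 0.0001 0.0002 0 0 0 0 120; 0 0.0002 0 0 0 0 120; 0 0.0002 0 0 0 0 120"
}}

```text
time_s: 15.7
ee_pos: [0.5355, 0.1085, 0.034]
eef_rot: [3.142, 0.0, 1.464]
force: [-1.0, -1.8, -0.6]
grip_width: 0.0501
grip_force: 1.0
```

```bash
python3 f.py 2
```

```text
along [-1.72 -1.09] mean -1.41 [-0.48 -1.37 -0.33] tcp [0.5355  0.10856 0.03405] t 15.8 0.8007004112005234
```

>>> {"op": "carry_out", "data": {
  "motion": "0 0.0002 0 0 0 0 120; 0.0001 0.0002 0 0 0 0 120; 0 0.0002 0 0 0 0 120; 0 0.0002 0 0 0 0 120"
}}

```text
time_s: 16.13
ee_pos: [0.5356, 0.1093, 0.0341]
eef_rot: [3.142, -0.0, 1.464]
force: [0.0, -1.5, -1.1]
grip_width: 0.0499
grip_force: 1.0
```

>>> {"op": "carry_out", "data": {
  "motion": "0 0.0002 0 0 0 0 120; 0 0.0002 0 0 0 0 120; 0 0.0002 0 0 0 0 120; 0 0.0002 0 0 0 0 120"
}}

```text
time_s: 16.47
ee_pos: [0.5356, 0.1101, 0.0341]
eef_rot: [3.142, 0.0, 1.464]
force: [-0.3, -2.6, -0.1]
grip_width: 0.05
grip_force: 1.1
```

```bash
python3 f.py 2
```

```text
along [-1.91 -1.34] mean -1.63 [ 0.94 -1.73 -1.43] tcp [0.53563 0.11013 0.03407] t 16.5667 0.8692725095897913
```

>>> {"op": "carry_out", "data": {
  "motion": "0 0.0002 0 0 0 0 120; 0.0001 0.0002 0 0 0 0 120; 0 0.0002 0 0 0 0 120; 0 0.0002 0 0 0 0 120"
}}

```text
time_s: 16.9
ee_pos: [0.5357, 0.1109, 0.0341]
eef_rot: [3.142, -0.0, 1.464]
force: [-0.2, -2.1, -1.3]
grip_width: 0.05
grip_force: 1.1
```

>>> {"op": "carry_out", "data": {
  "motion": "0 0.0002 0 0 0 0 120; 0 0.0002 0 0 0 0 120; 0 0.0002 0 0 0 0 120; 0 0.0002 0 0 0 0 120"
}}

```text
time_s: 17.23
ee_pos: [0.5356, 0.111, 0.034]
eef_rot: [-3.141, 0.001, 1.464]
force: [-0.3, -10.6, -0.3]
grip_width: 0.0496
grip_force: 4.8
```

```bash
python3 f.py 2; python3 gap.py g3.png 2>/dev/null
```

```text
along [-7.63 -8.18] mean -7.9 [-0.29 -7.92 -0.68] tcp [0.53564 0.11103 0.03402] t 17.3333 4.110088460147381
scene red x [0.3082 0.3102 0.3113 0.3145] z [0.047 0.049 0.052] 51
  face x 0 0
  lid front x [0.2948 0.2975 0.3   ]
side red x [0.3079 0.3083 0.3096 0.3122] z [0.045 0.049 0.05 ] 6
  face x 0 0
  lid front x [0.2936 0.2979 0.299 ]
```

```bash
python3 f.py 4
```

```text
along [-7.64 -8.73 -8.12 -7.46] mean -7.99 [-0.19 -8.01 -0.35] tcp [0.53563 0.11101 0.03402] t 17.6333 4.066940993070602
```

>>> {"op": "carry_out", "data": {
  "motion": "0 0.0001 0 0 0 0 120; 0 0 0 0 0 0 120; 0 0 0 0 0 0 120; 0 0 0 0 0 0 120"
}}

```text
time_s: 17.97
ee_pos: [0.5356, 0.111, 0.034]
eef_rot: [-3.141, 0.001, 1.464]
force: [-0.9, -9.7, 0.7]
grip_width: 0.0499
grip_force: 4.4
```

```bash
python3 f.py 4
```

```text
along [-8.63 -9.37 -8.9  -8.82] mean -8.93 [-1.   -8.87  0.15] tcp [0.53564 0.11101 0.03403] t 18.1667 4.441727064549923
```

>>> {"op": "carry_out", "data": {
  "motion": "0 0.0001 0 0 0 0 120; 0 0 0 0 0 0 120; 0 0 0 0 0 0 120; 0 0 0 0 0 0 120; 0 0 0 0 0 0 120; 0 0 0 0 0 0 120; 0 0 0 0 0 0 120; 0 0 0 0 0 0 120; 0 0 0 0 0 0 120; 0 0 0 0 0 0 120; 0 0 0 0 0 0 120; 0 0 0 0 0 0 120; 0 0 0 0 0 0 120; 0 0 0 0 0 0 120"
}}

```text
time_s: 19.33
ee_pos: [0.5357, 0.111, 0.034]
eef_rot: [-3.141, 0.001, 1.464]
force: [-0.8, -9.6, 0.3]
grip_width: 0.0498
grip_force: 4.8
```

```bash
python3 f.py 3; python3 look.py
```

```text
along [-8.81 -9.4  -9.03] mean -9.08 [-0.96 -9.03  0.25] tcp [0.53563 0.11102 0.03401] t 19.4833 4.81570266187191
scene rect [220.1   3. ] [105.2 129.9] 89.9 xrange [0.157 0.284] slope [-0.007  0.032] ztop 0.0527
side rect [214.6   7.2] [102.5 126.8] 89.0 xrange [0.154 0.276] slope [0.001 0.005] ztop 0.0508
tcp [0.5356 0.111  0.034 ] dock [0.1657 0.0019] F along -10.05 [  0.42 -10.15   0.18] t 19.5833
```

>>> {"op": "carry_out", "data": {
  "motion": "0 -0.0005 0 0 0 0 120; -0.0001 -0.001 0 0 0 0 120; -0.0003 -0.003 0 0 0 0 120; -0.001 -0.01 0 0 0 0 120; -0.002 -0.02 0 0 0 0 120; -0.002 -0.02 0.01 0 0 0 120; -0.002 -0.02 0.03 0 0 0 120; -0.003 -0.03 0.04 0 0 0 120; -0.003 -0.03 0.04 0 0 0 120; -0.003 -0.03 0.04 0 0 0 120; -0.003 -0.03 0.02 0 0 0 120; -0.003 -0.03 0 0 0 0 120; 0 0 0 0 0 0 120; 0 0 0 0 0 0 120"
}}

```text
time_s: 20.75
ee_pos: [0.5144, -0.0989, 0.194]
eef_rot: [3.141, -0.0, 1.462]
force: [-1.3, 0.1, 0.6]
grip_width: 0.0497
grip_force: 0.0
```

```bash
python3 look.py; python3 gap.py g4.png 2>/dev/null
```

```text
scene rect [228.4   4.3] [107.4 113.1] 89.2 xrange [0.173 0.284] slope [0.017 0.021] ztop 0.0525
side rect [225.1  21.2] [118.9  57.7] 2.2 xrange [0.168 0.283] slope [0.03  0.006] ztop 0.0507
tcp [ 0.5146 -0.0972  0.1935] dock [-0.0436  0.0014] F along -0.8 [ 0.59 -0.86  0.41] t 20.85
scene red x [0.3079 0.3101 0.3119 0.3145] z [0.047 0.05  0.052] 49
  face x 0 0
  lid front x [0.2937 0.2971 0.3   ]
side red x [0.3035 0.3095 0.317  0.3189] z [0.042 0.044 0.053] 3
  face x [0.3209 0.3209 0.3209] 1
  lid front x [0.2936 0.2971 0.2993]
```

View pics/g4.png

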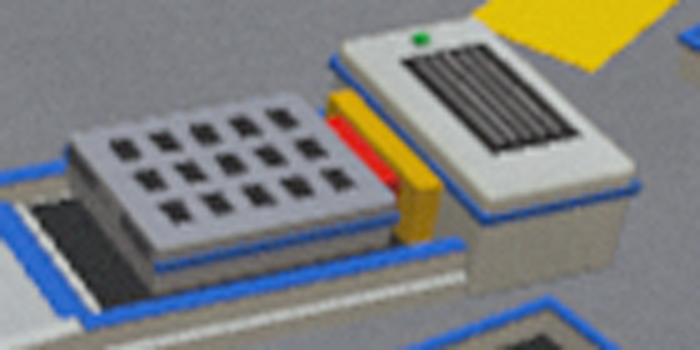

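The crop shows the cassette flat and square between the rails, with its front against the red bumper and the fingers clear. Handing in.

```bash
python3 -c "
from station import ctrl; print(ctrl.hand_in())"
```

```text
the job is handed in; nothing more can be done
None
```

I pushed the cassette over the lip into the bay, pressed it on the bumper at about 9 N for over a second, backed the arm away and handed the job in; it looked flat and square there, but hand-in returned no verdict and I did not re-measure the jar, beaker and tray.

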